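# Build up the platform support post beside the microscope

## Task

Build up the support post for the microscope platform: thread the black spacer onto the upright stud, then the copper washer, then the brass bushing with its flange down, each let down to lie flat on the one before. The bushing's bore has two flats and passes only in line with the flats on the stud, so rest it lightly on the stud's end, turn it until it drops on, and slide it fully home against the washer without forcing anything (keep every push under about 30 N). Leave the jar, the wrench and the glass dish where they are.

Things in the scene. Friction and masses are not known exactly. Their poses are not given: they have to be found in the camera images.
- stand: Grey square base plate 90 x 90 x 12 mm, bolted to the bench, with four screw heads; an upright stud stands in its centre and does not lean. Origin: centre of the plate's underside, on the bench and on the stud's axis; z up, x and y square with the plate's sides.
- stud_top (a point): Centre of the free end of the stud, on its axis 94 mm above the bench. The stud is a 20 mm round threaded steel bar with two flats along its full length, 12 mm across flats, the end cut square. It is locked and does not turn. Its clocking is not measured and differs each time: the flats face along the plate's x give or take 1.2 rad. This point's axes are the plate's.
- nut_zone (a point): A point on the stud's axis 28 mm above the bench, fixed to the plate. Near it a round knurled steel height nut (40 mm across, 10 mm thick) sits on the stud; the stack rests on its upper face, which is 24 to 32 mm above the bench, different each time and not measured. The nut is locked and does not move.
- spacer: Black plastic tube spacer, outer diameter 36 mm, bore 23 mm (round, passes the stud in any turn), 24 mm tall; starts standing on the bench. Origin at the centre of its underside, z along its axis. Goes on first and rests on the height nut.
- washer: Thick copper-coloured thrust washer, outer diameter 44 mm, bore 23 mm (round), 6 mm thick; starts lying flat on the bench. Origin at the centre of its underside, z along its axis. Goes on second and lies on the spacer.
- bushing: Brass bushing 28 mm tall, standing flange down, which is also how it goes on. Origin: centre of the flange's underside, z up. Round flange 44 mm across, 6 mm thick, at the bottom; above it a 40 mm round body with two wrench flats 30 mm apart facing its x and -x, each 26 mm wide, 6 to 28 mm above the underside. A half turn makes no difference to it.
- bushing_bore (a point): On the bushing's axis 6 mm above its underside. Below it a round recess, 22 mm across, slips over the stud's end at any turn. Above it the bore has flats 13.2 mm across facing the bushing's x, and is 21.6 mm along y. Over about 0.1 rad out of line with the stud, it stops on the stud's end with the underside about 88 mm above the bench; in line it slides freely down to the washer.
- jar: Small amber jar with black cap, 52 mm diameter, 75 mm tall, standing on the bench; origin at the centre of its base. Leave alone.
- wrench: Steel wrench 150 mm long lying on the bench; origin under its middle. Leave alone.
- dish: Low glass dish 80 mm diameter, 18 mm tall, on the bench; origin at the centre of its base. Leave alone.
Not all that is in view belongs to the job. What is shaped like the spacer but purple is not meant.

How it is judged:
By the outcome, as a careful person would: the job done as asked, in the order asked, and still so for the second after the job is handed in, with the robot touching nothing.
It also fails if it takes over 72 s, if anything falls off the work surface, if the arm or the gripper's body presses on something with over 40 N, if the wrist force passes 120 N, or if a joint passes its speed limit or range.

## Robot

A 6-joint arm with a two-finger parallel gripper is mounted at the origin on the work surface. World frame = base frame: x ahead of the robot, y to its left, z up, the work surface at z = 0. Lengths are in m, angles in rad, forces in N, time in s.
With the tool pointing down it reaches from about 0.35 to 0.775 m from the base axis. Payload 5.5 kg.
Tool frame: the origin (TCP) lies on the centre line of the jaws, within the pads' length; the fingertips stand 11 mm ahead of it and the grasp point (between the pads) lies 8 mm behind it (env.nose_length is the distance from the TCP to the fingertips, in m); x points along the fingers, z is the direction in which the jaws open and shut, and the axes are right-handed (so a half turn about x gives the same grasp; the last joint's range is limited). The gripper opens to 85 mm and grips with 20 to 120 N. Pads are 22 mm wide; open, the fingers measure 114 mm over their backs; the gripper's body (76 mm by 85 mm) begins 54 mm behind the grasp point. The pads swing forward as they close: fully open they stand 13 mm farther back than shut.
Start: joints at [1.119, 0.313, 0.046, 1.304, 0, 1.431], TCP at [0.176, 0.547, 0.242] pointing down, gripper open.
Joint ranges: [-2.76, 2.76], [-0.86, 1.69], [-1.03, 1.26], [-2.2, 2.34], [-1.47, 1.5], [-3.14, 3.14]. Speed limits (rad/s): [2.57, 2.57, 3.14, 3.14, 3.14, 3.14].

## Interface

Orientations are given as a unit quaternion [w, x, y, z].
In Python, from workcell import env gives the robot as it stands. The module is installed in compiled form; this text tells all that it offers.
- The arm moves only by the tool step_arm, never from a script. Its argument "moves" is a list that holds one entry, the list of rows, each a list of 7 numbers: the turn, a rotation vector about the tool's x, y, z in rad, then the shift along the tool's x, y, z in m, then the opening, from 0 (shut) to 1 (fully open). In form: [[[rx, ry, rz, tx, ty, tz, grip], ...]]. A call has 1 to 12 rows; each row is the pose to reach, as a shift and turn from the pose measured when the call began, along the tool's axes at that moment; what a row does not reach only later rows make up. A row lasts 1/10 s, in which the tool goes at most 50 mm and 8.59 degrees, less where a joint would pass 70% of its speed; a pose out of reach is approached as far as the arm can. A call with a gripper value outside its range is refused whole. The fingers move at their own pace and stop on an object; "force" is the grip in N (left out, the last holds). Time passes only in rows, so rows that repeat a pose let the fingers close. It gives the time, the measured TCP pose, the force and the opening at its end, in the units of the state.
- env.get_state(): the state, without advancing time (a new reading comes with each control period).
- env.read_camera(name): name is "scene" or "top"; returns (picture, depth): 384x512x3 uint8, red, green, blue; 384x512 float32, m along the optical axis (not along the pixel's ray), 0 where there is no reading.
- env.get_calibration(name): a dict with "mtx" (3x3 intrinsics, pixels), "distortion" ([k1, k2, p1, p2, k3] as OpenCV has them; the pictures are not rectified), "camera_from_world" (4x4, takes a point from world to camera coordinates). Camera axes: x right, y down, z forward; pixel columns grow to the right and rows downward; lengths in m; the calibration is good to about 2 mm. A picture is of the moment at which its call begins. get_calibration takes no time and is no camera call.
- env.hand_in(): hands the job in, once; it reports no verdict.
Trained networks look in the newest picture that a camera, given by its name, has taken for a name from the list of things; names that differ only in an ending like _2 or _b are one class to them, and where a whole thing is asked for, a point or a joint stands for the part that bears it (a point fixed in the world has none). Each returns a list of dicts, best first, with "confidence" (0 to 1); they miss things now and then, are a little off and sometimes report something else, mostly with a low value. They report only what shows in the picture. A call takes as long as a camera call. They do not tell look-alikes from the thing itself.
- env.boxes_of(camera, thing): "uv" ([column, row] in pixels, amid what is visible of it).
- env.silhouettes(camera, thing): "mask" (384x512 bool, what is visible of it) and "uv" ([column, row] in pixels, amid what is visible of it).
The state is a dict: "clock": time; "joint_pos": joint angles; "qvel": joint speeds; "tau": joint torques, N m; "tcp_pos": TCP position; "orientation": TCP orientation; "wrist_force": force on the tool from outside, world axes, zero at the start; "ft_torque": the same for the moment, N m; "finger_gap": finger opening in m.
Only numpy, scipy, OpenCV 4.12 (cv2) and the standard library are available. Lean on these libraries where they do the work, as an engineer would, in place of code of your own. Each camera call takes 0.05 s, during which the arm holds its last target.

## Working session

There is one attempt and no reset: what is moved stays moved. The work goes in short steps, Python scripts to look and compute and a tool call to move; the robot and the scene stay as the last step left them, time stands still between calls to the robot, and variables do not carry over. Pictures are saved under pics/ and viewed, and the job is handed in when it is done.

Besides the shell and the picture viewer there is one more tool, called after "Request:" as name(argument=value, ...) on one line, values as JSON. step_arm: Moves the arm, as the interface text tells. Its arguments: {"type":"object","properties":{"moves":{"type":"array","items":{"type":"array","items":{"type":"array","items":{"type":"number"}}}},"force":{"type":"number"}},"required":["moves"]}

```bash
mkdir -p pics
python3 - <<'E'
from workcell import env
import cv2,numpy as np
print(env.get_state(), env.nose_length)
for c in ("scene","top"):
    im,d=env.read_camera(c); cv2.imwrite(f"pics/{c}0.png",im[:,:,::-1]); np.save(f"{c}0d.npy",d); np.save(f"{c}0.npy",im)
    print(c,env.get_calibration(c))
    for t in ("spacer","washer","bushing","stand","jar","wrench","dish"):
        print(t,[(np.round(b["uv"]).tolist(),round(b["confidence"],2)) for b in env.boxes_of(c,t)])
E
```

```text
{'clock': 0.0, 'joint_pos': array([ 1.11940039e+00,  3.13977552e-01,  4.49672293e-02,  1.30362571e+00,
       -2.83881543e-05,  1.43118968e+00]), 'qvel': array([ 0.00016222, -0.00060214, -0.00071524,  0.0002552 , -0.001614  ,
        0.00077951]), 'tau': array([ 7.99222516e-05, -4.80630577e+01,  2.98533279e+01,  1.92186580e-02,
        3.46472495e-05,  3.96223982e-06]), 'tcp_pos': array([0.17618468, 0.54680783, 0.24141707]), 'orientation': array([ 0.57099903, -0.41661927,  0.57213745,  0.41598946]), 'wrist_force': array([ 0.43753451, -0.29000707,  0.53614156]), 'ft_torque': array([-0.0009411 ,  0.017109  ,  0.06168529]), 'finger_gap': 0.08547876798479145} 0.011
scene {'mtx': array([[376.96775587,   0.        , 255.68914634],
       [  0.        , 376.96775587, 186.8160177 ],
       [  0.        ,   0.        ,   1.        ]]), 'distortion': array([0.0293691, 0.       , 0.       , 0.       , 0.       ]), 'camera_from_world': array([[-0.21159057,  0.97735602, -0.00215186,  0.1672447 ],
       [ 0.7806203 ,  0.16767306, -0.60209442, -0.35878444],
       [-0.5880998 , -0.12907729, -0.798
[... 462 characters left out ...]
4.59376006, 190.10401759],
       [  0.        ,   0.        ,   1.        ]]), 'distortion': array([-0.02771121,  0.        ,  0.        ,  0.        ,  0.        ]), 'camera_from_world': array([[-0.01556429, -0.9998783 ,  0.0010658 , -0.06566119],
       [-0.98078983,  0.01505985, -0.19448524,  0.57977836],
       [ 0.19444553, -0.00407235, -0.98090486,  0.94726251],
       [ 0.        ,  0.        ,  0.        ,  1.        ]])}
spacer [([163.0, 278.0], 0.5), ([182.0, 248.0], 0.45)]
washer [([132.0, 221.0], 0.67)]
bushing [([184.0, 248.0], 0.54)]
stand [([270.0, 203.0], 0.89)]
jar [([367.0, 149.0], 0.72)]
wrench [([133.0, 144.0], 0.57)]
dish [([272.0, 205.0], 0.72), ([372.0, 288.0], 0.71)]
```

View pics/scene0.png

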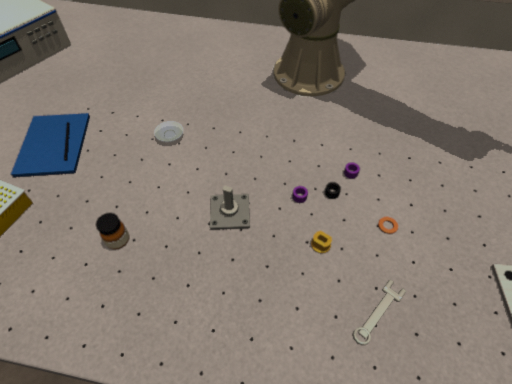

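View pics/top0.png

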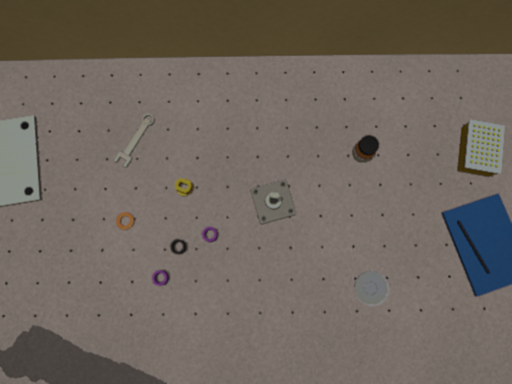

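Candidates for the spacer:
- Black ring at scene (332,190), top (178,247). This is my choice.
- Purple rings at scene (300,194) and (352,170), top (210,234) and (160,278). These are look-alikes.
- The jar's black cap at scene (108,222).

The washer is the orange ring at scene (389,226), and the bushing is at scene (321,242).

```bash
cat > h.py <<'E'
import numpy as np,cv2
from workcell import env
def pts(c,d,mask):
    k=env.get_calibration(c); v,u=np.nonzero(mask&(d>0))
    p=cv2.undistortPoints(np.stack([u,v],1).astype(float)[:,None],k["mtx"],k["distortion"])[:,0]
    z=d[v,u]; P=np.c_[p*z[:,None],z]; T=k["camera_from_world"]
    return (P-T[:3,3])@T[:3,:3], np.c_[u,v]
def proj(c,P):
    k=env.get_calibration(c);T=k["camera_from_world"]
    return cv2.projectPoints(np.atleast_2d(P).astype(float),cv2.Rodrigues(T[:3,:3])[0],T[:3,3],k["mtx"],k["distortion"])[0][:,0]
def ray(c,uv,z):
    k=env.get_calibration(c);T=k["camera_from_world"]
    p=cv2.undistortPoints(np.array(uv,float).reshape(-1,1,2),k["mtx"],k["distortion"])[:,0]
    D=np.c_[p,np.ones(len(p))]@T[:3,:3]; o=-T[:3,:3].T@T[:3,3]
    return o+D*((z-o[2])/D[:,2])[:,None]
E
python3 - <<'E'
from h import *
a={c:np.load(c+"0.npy") for c in("scene","top")}
def crop(c,u,v,r,s): return cv2.resize(a[c][v-r:v+r,u-r:u+r,::-1],(s,s),interpolation=cv2.INTER_NEAREST)
t=np.hstack([crop("top",182,225,40,400),crop("top",274,200,24,400)])
b=np.hstack([crop("scene",330,205,48,400),crop("scene",229,208,24,400)])
cv2.imwrite("pics/crops.png",cv2.resize(np.vstack([t,b])[:],(600,600),interpolation=cv2.INTER_NEAREST))
for c in a:
    d=np.load(c+"0d.npy"); hsv=cv2.cvtColor(a[c],cv2.COLOR_RGB2HSV)
    P,uv=pts(c,d,np.ones(d.shape,bool)); 
    print(c,"bench med z",np.median(P[:,2]))
E
```

```text
scene bench med z 0.0003889923278357118
top bench med z -0.0005318670403440893
```

View pics/crops.png

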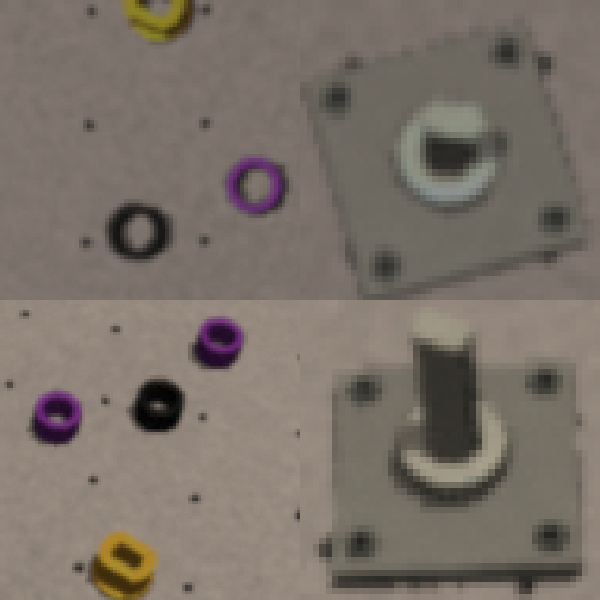

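```bash
cat > m.py <<'E'
from h import *
from scipy.optimize import minimize,least_squares
a={c:np.load(c+"0.npy") for c in("scene","top")}
D={c:np.load(c+"0d.npy") for c in a}
S=8
def hull(c,x,y,prof,u0,v0,n,hole=None):
    # prof list of (r,z0,z1); supersampled soft mask
    m=np.zeros((n*S,n*S),np.uint8); t=np.linspace(0,2*np.pi,48,endpoint=False)
    for r,z0,z1 in prof:
        P=np.concatenate([np.c_[x+r*np.cos(t),y+r*np.sin(t),0*t+z] for z in(z0,z1)])
        q=((proj(c,P)-[u0,v0]+.5)*S).astype(np.float32)
        cv2.fillConvexPoly(m,cv2.convexHull(q).astype(np.int32),255)
    if hole:
        r,z0,z1=hole; mm=[]
        for z in(z0,z1):
            k=np.zeros_like(m);q=((proj(c,np.c_[x+r*np.cos(t),y+r*np.sin(t),0*t+z])-[u0,v0]+.5)*S).astype(np.int32)
            cv2.fillConvexPoly(k,q,255); mm.append(k)
        m[(mm[0]>0)&(mm[1]>0)]=0
    return cv2.resize(m,(n,n),interpolation=cv2.INTER_AREA)/255.
def soft(c,kind,u0,v0,n):
    im=a[c][v0:v0+n,u0:u0+n].astype(float); bg=np.median(im.reshape(-1,3),0)
    e=im/im.sum(2,keepdims=True)
    if kind=="dark": s=(bg.mean()-im.mean(2))/ (bg.mean()-30)
    else:
        s=im[...,0]-im[...,2]; s=(s-np.median(s)); s=s/np.percentile(s,97)
    return np.clip(s,0,1)
def fit(name,kind,boxes,prof,hole):
    x0=[]
    for c,(u,v) in boxes.items(): x0.append(ray(c,[u,v],.01)[0,:2])
    print(name,"init",np.round(x0,4).tolist())
    n=36; out={}
    for cs in (["scene"],["top"],["scene","top"]):
        def cost(p):
            e=0
            for c in cs:
                u,v=boxes[c];u0,v0=int(u)-n//2,int(v)-n//2
                e+=((hull(c,p[0],p[1],prof,u0,v0,n,hole)-soft(c,kind,u0,v0,n))**2).sum()
            return e
        r=minimize(cost,np.mean(x0,0),method="Nelder-Mead",options=dict(initial_simplex=np.mean(x0,0)+np.array([[0,0],[.006,0],[0,.006]]),xatol=1e-4,fatol=1e-3))
        print(cs,np.round(r.x,4),round(r.fun,2))
E
python3 - <<'E'
from m import *
fit("spacer","dark",{"scene":(332,190),"top":(178,247)},[(.018,0,.024)],(.0115,0,.024))
fit("washer","c",{"scene":(389,226),"top":(125,221)},[(.022,0,.006)],(.0115,0,.006))
fit("bushing","c",{"scene":(321,243),"top":(184,187)},[(.022,0,.006),(.019,.006,.028)],None)
for c,u,v,r in (("top",274,201,24),("scene",229,208,24)):
    P,uv=pts(c,D[c],np.pad(np.ones((2*r,2*r),bool),((v-r,384-v-r),(u-r,512-u-r))))
    m=P[:,2]>.075; print(c,"stud pts",m.sum(),P[m].mean(0),P[m][:,:2].min(0),P[m][:,:2].max(0),P[m][:,2].max())
    # plate top: depth
    m=(P[:,2]>.008)&(P[:,2]<.016); q=P[m][:,:2].astype(np.float32); print(cv2.minAreaRect(q), q.mean(0))
    m=(P[:,2]>.02)&(P[:,2]<.04); print("nut z",np.percentile(P[m][:,2],[5,25,50,75,95]),m.sum())
    z=np.full((2*r,2*r),np.nan); z[uv[:,1]-v+r,uv[:,0]-u+r]=P[:,2]*1000
    np.set_printoptions(linewidth=250)
    print(np.round(z[8:32,12:36] if c=="top" else z[0:34,12:36]).astype(int))
E
```

```text
spacer init [[0.4526, 0.114], [0.4539, 0.1157]]
['scene'] [0.4548 0.1137] 43.48
['top'] [0.4555 0.1138] 10.44
['scene', 'top'] [0.4552 0.1138] 54.79
washer init [[0.5262, 0.247], [0.5175, 0.244]]
['scene'] [0.5175 0.2464] 27.4
['top'] [0.52   0.2473] 16.6
['scene', 'top'] [0.5188 0.247 ] 53.56
bushing init [[0.601, 0.1039], [0.5984, 0.1039]]
['scene'] [0.5978 0.1039] 88.61
['top'] [0.6006 0.106 ] 60.26
['scene', 'top'] [0.5992 0.1043] 163.67
top stud pts 58 [ 0.55883096 -0.11014068  0.0912346 ] [ 0.55280378 -0.11931629] [ 0.56719309 -0.10138071] 0.09591207784988304
((0.5596025586128235, -0.11009322106838226), (0.08987768739461899, 0.08999943733215332), 14.964213371276855) [ 0.558393   -0.10988568]
nut z [0.02420406 0.02621689 0.02766128 0.02879539 0.0317552 ] 144
[[                  -4                    1                   11                   13                   10                   12                   12                   10                    8                   14                   10
                    11                   13                   13                   11        
[... 28229 characters left out ...]
                 14                   14                   13                   10
                    14                   14]
 [                  12                   13                   12                   11                   14                   12                   13                   13                   13                   14                   12
                    15                   14                   12                   12                   14                   12                   13                   12                   14                   12                   14
                    12                   11]]<stdin>:13: RuntimeWarning: invalid value encountered in cast
```

```bash
cat > m2.py <<'E'
from m import *
def zmap(c,u0,v0,n):
    M=np.zeros((384,512),bool);M[v0:v0+n,u0:u0+n]=1
    P,uv=pts(c,D[c],M); z=np.zeros((n,n)); z[uv[:,1]-v0,uv[:,0]-u0]=P[:,2]; return z
def poly(c,P2,z0,z1,u0,v0,n,P3=None):
    m=np.zeros((n*S,n*S),np.uint8)
    q=np.concatenate([proj(c,np.c_[P2,0*P2[:,0]+z]) for z in(z0,z1)])
    q=((q-[u0,v0]+.5)*S).astype(np.float32)
    cv2.fillConvexPoly(m,cv2.convexHull(q).astype(np.int32),255)
    return cv2.resize(m,(n,n),interpolation=cv2.INTER_AREA)/255.
def sect(x,y,phi,r,h):  # round of radius r with flats at +-h facing phi
    t=np.linspace(0,2*np.pi,96,endpoint=False); q=np.c_[np.clip(r*np.cos(t),-h,h),r*np.sin(t)]
    R=np.array([[np.cos(phi),-np.sin(phi)],[np.sin(phi),np.cos(phi)]]); return q@R.T+[x,y]
def fitd(name,boxes,r,h,z0,z1,x0,n=36,phis=(0,)):
    T={}
    for c,(u,v) in boxes.items():
        u0,v0=u-n//2,v-n//2; T[c]=(u0,v0,np.clip((zmap(c,u0,v0,n)-z0)/.004+.5,0,1))
    for cs in (["scene"],["top"],["scene","top"]):
        best=None
        for ph in phis:
            f=lambda p:sum(((poly(c,sect(p[0],p[1],p[2]*20,r,h),z0,z1,T[c][0],T[c][1],n)-T[c][2])**2).sum() for c in cs)
            b=np.array([x0[0],x0[1],ph/20]); s=np.array([b,b+[.004,0,0],b+[0,.004,0],b+[0,0,.01]])
            q=minimize(f,b,method="Nelder-Mead",options=dict(initial_simplex=s,xatol=2e-5,fatol=1e-3,maxiter=300))
            if best is None or q.fun<best.fun: best=q
        print(name,cs,np.round(best.x[:2],4),"phi",round(best.x[2]*20,3),"cost",round(best.fun,2))
E
python3 - <<'E'
from m2 import *
fitd("spacer",{"scene":(332,190),"top":(178,247)},.018,1,.008,.024,(.455,.114))
fitd("stud",{"scene":(229,200),"top":(274,200)},.010,.006,.045,.094,(.56,-.111),phis=(-1.2,-.6,0,.6,1.2))
fitd("bushing",{"scene":(321,243),"top":(184,187)},.020,.015,.012,.028,(.60,.105),phis=(-1.2,-.6,0,.6,1.2))
fitd("nut",{"scene":(229,213),"top":(274,203)},.020,1,.02,.028,(.56,-.111))
E
```

```text
spacer ['scene'] [0.4544 0.1136] phi 0.155 cost 43.61
spacer ['top'] [0.454  0.1159] phi 0.157 cost 66.47
spacer ['scene', 'top'] [0.4541 0.1148] phi 0.016 cost 121.97Traceback (most recent call last):
  File "<stdin>", line 3, in <module>
  File "m2.py", line 23, in fitd
    q=minimize(f,b,method="Nelder-Mead",options=dict(initial_simplex=s,xatol=2e-5,fatol=1e-3,maxiter=300))
    res = _minimize_neldermead(fun, x0, args, callback, bounds=bounds,
                               **options)
    fsim[j] = func(sim[j])
              ~~~~^^^^^^^^
    fx = function(np.copy(x), *(wrapper_args + args))
  File "m2.py", line 21, in <lambda>
    f=lambda p:sum(((poly(c,sect(p[0],p[1],p[2]*20,r,h),z0,z1,T[c][0],T[c][1],n)-T[c][2])**2).sum() for c in cs)
               ~~~^^^^^^^^^^^^^^^^^^^^^^^^^^^^^^^^^^^^^^^^^^^^^^^^^^^^^^^^^^^^^^^^^^^^^^^^^^^^^^^^^^^^^^^^^^^^^^
  File "m2.py", line 21, in <genexpr>
    f=lambda p:sum(((poly(c,sect(p[0],p[1],p[2]*20,r,h),z0,z1,T[c][0],T[c][1],n)-T[c][2])**2).sum() for c in cs)
                     ~~~~^^^^^^^^^^^^^^^^^^^^^^^^^^^^^^^^^^^^^^^^^^^^^^^^^^^^^^^
  File "m2.py", line 7, in poly
    q=np.concatenate([proj(c,np.c_[P2,0*P2[:,0]+z]) for z in(z0,z1)])
                      ~~~~^^^^^^^^^^^^^^^^^^^^^^^^^
  File "h.py", line 9, in proj
    k=env.get_calibration(c);T=k["camera_from_world"]
ValueError: time passes only in moves, steps and waits
```

```bash
sed -i 's/^from workcell import env/from workcell import env as _e\nclass E2:\n    C={c:_e.get_calibration(c) for c in("scene","top")}\n    def get_calibration(s,c): return s.C[c]\n    def __getattr__(s,n): return getattr(_e,n)\nenv=E2()/' h.py
python3 - <<'E'
from m2 import *
print(env.get_state()["clock"])
fitd("stud",{"scene":(229,200),"top":(274,200)},.010,.006,.045,.094,(.56,-.111),phis=(-1.2,-.6,0,.6,1.2))
fitd("bushing",{"scene":(321,243),"top":(184,187)},.020,.015,.012,.028,(.60,.105),phis=(-1.2,-.6,0,.6,1.2))
fitd("nut",{"scene":(229,213),"top":(274,203)},.020,1,.02,.028,(.56,-.111))
E
```

```text
0.8
stud ['scene'] [ 0.5595 -0.1123] phi -0.146 cost 3.57
stud ['top'] [ 0.5599 -0.1101] phi -0.199 cost 1.91
stud ['scene', 'top'] [ 0.5599 -0.1116] phi -0.179 cost 16.05
bushing ['scene'] [0.5985 0.103 ] phi -0.413 cost 18.66
bushing ['top'] [0.599  0.1053] phi -0.399 cost 38.67
bushing ['scene', 'top'] [0.5987 0.1037] phi -0.409 cost 70.3
nut ['scene'] [ 0.5589 -0.1131] phi 0.064 cost 39.36
nut ['top'] [ 0.5596 -0.1106] phi 0.08 cost 11.16
nut ['scene', 'top'] [ 0.5595 -0.1117] phi 0.135 cost 64.07
```

```bash
cat > g.py <<'E'
import sys,numpy as np
from scipy.spatial.transform import Rotation as R
from workcell import env
def go(x,y,z,phi=None,s=None):
    s=s or env.get_state(); q=s["orientation"]; M=R.from_quat(np.r_[q[1:],q[0]]).as_matrix()
    cur=np.arctan2(M[1,2],M[0,2])
    if phi is None: phi=cur
    k=np.round((cur-phi)/np.pi); phi=phi+k*np.pi
    X=np.array([0,0,-1.]);Z=np.array([np.cos(phi),np.sin(phi),0]);T=np.c_[X,np.cross(Z,X),Z]
    rv=R.from_matrix(M.T@T).as_rotvec(); t=M.T@(np.array([x,y,z])-s["tcp_pos"])
    print("t",round(s["clock"],2),"tcp",np.round(s["tcp_pos"]*1000,1),"phi",round(cur,3),"j",np.round(s["joint_pos"],2),"F",np.round(s["wrist_force"],1),"gap",round(s["finger_gap"]*1000,1))
    print("  row:",np.round(rv,3).tolist(),np.round(t,4).tolist())
if __name__=="__main__":
    a=[float(v) for v in sys.argv[1:]]; go(*a)
E
python3 g.py .4542 .1148 .12 0
python3 - <<'E'
from h import *
print(ray("top",[[210,234],[160,278]],.012),ray("scene",[[300,194],[352,170]],.012))
E
```

```text
t 0.8 tcp [176.4 547.3 242.4] phi 1.259 j [ 1.12  0.31  0.05  1.3  -0.    1.43] F [-0.4 -0.2  0. ] gap 85.5
  row: [1.259, 0.0, -0.0] [0.1223, -0.3971, -0.3265]
[[0.48330204 0.03997447 0.012     ]
 [0.38250412 0.15597463 0.012     ]] [[0.48193866 0.04084398 0.012     ]
 [0.38168939 0.15653649 0.012     ]]
```

```bash
python3 g.py .4542 .1148 .10 1.571
```

```text
t 0.8 tcp [176.4 547.3 242.4] phi 1.259 j [ 1.12  0.31  0.05  1.3  -0.    1.43] F [-0.4 -0.2  0. ] gap 85.5
  row: [-0.312, 0.0, 0.0] [0.1423, -0.3971, -0.3265]
```

Request:
step_arm(moves=[[[-0.312, 0, 0, 0.08, -0.397, -0.3265, 0.7], [-0.312, 0, 0, 0.142, -0.397, -0.3265, 0.7], [-0.312, 0, 0, 0.142, -0.397, -0.3265, 0.7], [-0.312, 0, 0, 0.142, -0.397, -0.3265, 0.7], [-0.312, 0, 0, 0.142, -0.397, -0.3265, 0.7], [-0.312, 0, 0, 0.142, -0.397, -0.3265, 0.7], [-0.312, 0, 0, 0.142, -0.397, -0.3265, 0.7], [-0.312, 0, 0, 0.142, -0.397, -0.3265, 0.7], [-0.312, 0, 0, 0.142, -0.397, -0.3265, 0.7], [-0.312, 0, 0, 0.142, -0.397, -0.3265, 0.7], [-0.312, 0, 0, 0.142, -0.397, -0.3265, 0.7], [-0.312, 0, 0, 0.142, -0.397, -0.3265, 0.7]]], force=20)

```text
clock: 2.0
tcp_pos: [0.4561, 0.1113, 0.0993]
orientation: [0.501, -0.499, 0.502, 0.498]
wrist_force: [-1.0, -0.5, 0.9]
finger_gap: 0.0597
```

```bash
python3 g.py .4542 .1148 .016 1.571
```

```text
t 2.0 tcp [456.1 111.3  99.3] phi 1.565 j [ 0.07  0.21 -0.46  0.9  -0.    0.07] F [-1.  -0.5  0.9] gap 59.7
  row: [-0.006, -0.001, 0.0] [0.0833, 0.002, 0.0036]
```

Request:
step_arm(moves=[[[-0.006, 0, 0, 0.04, 0.002, 0.0036, 0.7], [-0.006, 0, 0, 0.083, 0.002, 0.0036, 0.7], [-0.006, 0, 0, 0.083, 0.002, 0.0036, 0.7], [-0.006, 0, 0, 0.083, 0.002, 0.0036, 0.3], [-0.006, 0, 0, 0.083, 0.002, 0.0036, 0.3], [-0.006, 0, 0, 0.083, 0.002, 0.0036, 0.3], [-0.006, 0, 0, 0.083, 0.002, 0.0036, 0.3], [-0.006, 0, 0, 0.083, 0.002, 0.0036, 0.3]]], force=20)

```text
clock: 2.8
tcp_pos: [0.4558, 0.1152, 0.0181]
orientation: [-0.501, 0.501, -0.499, -0.499]
wrist_force: [-1.3, 0.9, 7.7]
finger_gap: 0.0348
```

```bash
python3 g.py .4542 .1148 .016 1.571
```

```text
t 2.8 tcp [455.8 115.2  18.1] phi 1.571 j [ 0.08  0.31 -0.57  0.69 -0.    0.08] F [-1.3  0.9  7.7] gap 34.8
  row: [0.0, -0.0, 0.004] [0.0021, 0.0016, -0.0004]
```

Request:
step_arm(moves=[[[0, 0, 0, 0, 0.0016, 0, 0.7], [0, 0, 0, 0, 0.0016, 0, 0.7], [0.15, 0, 0, 0, 0.0016, 0, 0.7], [0.3, 0, 0, 0, 0.0016, 0, 0.7], [0.45, 0, 0, 0, 0.0016, 0, 0.7], [0.6, 0, 0, 0, 0.0016, 0, 0.7], [0.75, 0, 0, 0, 0.0016, 0, 0.7], [0.9, 0, 0, 0, 0.0016, 0, 0.7], [1.05, 0, 0, 0, 0.0016, 0, 0.7], [1.2, 0, 0, 0, 0.0016, 0, 0.7], [1.35, 0, 0, 0, 0.0016, 0, 0.7], [1.5, 0, 0, 0, 0.0016, 0, 0.7]]])

```text
clock: 4.0
tcp_pos: [0.454, 0.1152, 0.0181]
orientation: [0.708, -0.023, 0.705, 0.023]
wrist_force: [0.1, -0.0, 0.4]
finger_gap: 0.0599
```

```bash
python3 g.py .4542 .1148 .016 0
```

```text
t 4.0 tcp [454.  115.2  18.1] phi 0.065 j [ 0.08  0.31 -0.57  0.69 -0.    1.58] F [ 0.1 -0.   0.4] gap 59.9
  row: [0.065, 0.004, 0.0] [0.0021, -0.0004, 0.0001]
```

Request:
step_arm(moves=[[[0.065, 0, 0, 0, 0, 0, 0.7], [0.065, 0, 0, 0, 0, 0, 0.2], [0.065, 0, 0, 0, 0, 0, 0.2], [0.065, 0, 0, 0, 0, 0, 0.2], [0.065, 0, 0, 0, 0, 0, 0.2], [0.065, 0, 0, 0, 0, 0, 0.2], [0.065, 0, 0, -0.005, 0, 0, 0.2]]], force=30)

```text
clock: 4.7
tcp_pos: [0.4534, 0.1151, 0.0227]
orientation: [0.708, -0.0, 0.706, -0.0]
wrist_force: [0.3, -0.2, -0.9]
finger_gap: 0.0345
```

```bash
python3 g.py .5597 -.1112 .16 0
```

```text
t 4.7 tcp [453.4 115.1  22.7] phi 0.0 j [ 0.08  0.3  -0.57  0.7  -0.    1.65] F [ 0.3 -0.2 -0.9] gap 34.5
  row: [0.0, 0.002, 0.0] [-0.137, -0.2264, 0.1065]
```

Request:
step_arm(moves=[[[0, 0.002, 0, -0.05, 0, 0, 0.2], [0, 0.002, 0, -0.1, 0, 0, 0.2], [0, 0.002, 0, -0.125, -0.045, 0.021, 0.2], [0, 0.002, 0, -0.125, -0.09, 0.042, 0.2], [0, 0.002, 0, -0.125, -0.135, 0.063, 0.2], [0, 0.002, 0, -0.125, -0.18, 0.084, 0.2], [0, 0.002, 0, -0.125, -0.226, 0.106, 0.2], [0, 0.002, 0, -0.125, -0.226, 0.106, 0.2], [0, 0.002, 0, -0.125, -0.226, 0.106, 0.2], [0, 0.002, 0, -0.125, -0.226, 0.106, 0.2]]])

```text
clock: 5.7
tcp_pos: [0.5583, -0.11, 0.1476]
orientation: [0.707, 0.0, 0.708, 0.0]
wrist_force: [-0.7, 1.2, -0.8]
finger_gap: 0.0345
```

Run:
```python
from g import *
import cv2
go(.5597,-.1112,.118,0)
for c in ("scene","top"):
    im,d=env.read_camera(c); np.save(c+"1.npy",im); np.save(c+"1d.npy",d)
a=np.load("scene1.npy")[150:230,180:290,::-1];b=np.load("top1.npy")[150:240,220:330,::-1]
cv2.imwrite("pics/h1.png",np.hstack([cv2.resize(a,(400,400)),cv2.resize(b,(400,400))]))
```

```text
t 5.7 tcp [ 558.3 -110.   147.6] phi 0.001 j [-0.34  0.35 -0.14  1.08  0.    1.23] F [-0.7  1.2 -0.8] gap 34.5
  row: [0.001, -0.001, -0.001] [0.0296, -0.0012, 0.0014]
```

View pics/h1.png

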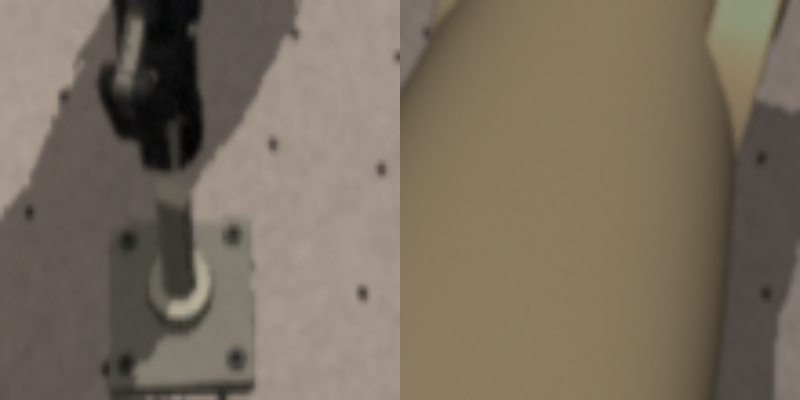

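Request:
step_arm(moves=[[[0, 0, 0, 0.015, -0.0012, 0.0014, 0.2], [0, 0, 0, 0.03, -0.0012, 0.0014, 0.2], [0, 0, 0, 0.033, -0.0012, 0.0014, 0.2], [0, 0, 0, 0.035, -0.0012, 0.0014, 0.2], [0, 0, 0, 0.037, -0.0012, 0.0014, 0.2]]])

```text
clock: 6.3
tcp_pos: [0.56, -0.1099, 0.1116]
orientation: [0.707, -0.001, 0.707, 0.001]
wrist_force: [0.4, 0.0, -0.4]
finger_gap: 0.0346
```

```bash
python3 g.py .5597 -.1112 .110 0
```

```text
t 6.3 tcp [ 560.  -109.9  111.6] phi 0.003 j [-0.33  0.38 -0.19  1.    0.    1.23] F [ 0.4  0.  -0.4] gap 34.6
  row: [0.003, 0.0, 0.0] [0.0016, -0.0013, -0.0003]
```

Request:
step_arm(moves=[[[0, 0, 0, 0.001, -0.001, 0, 0.2], [0, 0, 0, 0.003, -0.001, 0, 0.2], [0, 0, 0, 0.005, -0.001, 0, 0.2]]])

```text
clock: 6.6
tcp_pos: [0.5603, -0.111, 0.1069]
orientation: [0.708, -0.001, 0.707, 0.001]
wrist_force: [-0.3, -0.4, -0.2]
finger_gap: 0.0346
```

```bash
python3 g.py .5597 -.1112 .110 0
```

```text
t 6.6 tcp [ 560.3 -111.   106.9] phi 0.003 j [-0.34  0.38 -0.2   0.99  0.    1.23] F [-0.3 -0.4 -0.2] gap 34.6
  row: [0.003, 0.001, 0.0] [-0.0031, -0.0002, -0.0006]
```

Request:
step_arm(moves=[[[0, 0, 0, 0.01, 0, 0, 0.2], [0, 0, 0, 0.02, 0, 0, 0.2], [0, 0, 0, 0.03, 0, 0, 0.2], [0, 0, 0, 0.03, 0, 0, 0.2]]])

```text
clock: 7.0
tcp_pos: [0.5588, -0.1106, 0.0745]
orientation: [0.706, -0.001, 0.708, 0.001]
wrist_force: [-0.8, 0.3, -0.6]
finger_gap: 0.0346
```

Request:
step_arm(moves=[[[0, 0, 0, 0, 0, 0.0007, 0.2], [0, 0, 0, 0, 0, 0.0015, 0.2], [0, 0, 0, 0, 0, 0.0015, 0.2]]])

```text
clock: 7.3
tcp_pos: [0.5607, -0.1107, 0.0748]
orientation: [0.706, -0.001, 0.708, 0.001]
wrist_force: [0.9, 0.0, -0.7]
finger_gap: 0.0347
```

Request:
step_arm(moves=[[[0, 0, 0, 0, 0, -0.0015, 0.2], [0, 0, 0, 0, 0, -0.003, 0.2], [0, 0, 0, 0, 0, -0.003, 0.2]]])

```text
clock: 7.6
tcp_pos: [0.5583, -0.1107, 0.0753]
orientation: [0.707, -0.001, 0.707, 0.001]
wrist_force: [1.4, 0.1, -1.1]
finger_gap: 0.0349
```

Request:
step_arm(moves=[[[0, 0, 0, 0, 0.0008, 0.0012, 0.2], [0, 0, 0, 0, 0.0016, 0.0012, 0.2], [0, 0, 0, 0, 0.0016, 0.0012, 0.2]]])

```text
clock: 7.9
tcp_pos: [0.5596, -0.1096, 0.0754]
orientation: [0.707, -0.001, 0.707, 0.001]
wrist_force: [0.5, -2.0, 0.1]
finger_gap: 0.0343
```

Request:
step_arm(moves=[[[0, 0, 0, 0, -0.001, 0, 0.2], [0, 0, 0, 0, -0.002, 0, 0.2], [0, 0, 0, 0, -0.003, 0, 0.2], [0, 0, 0, 0, -0.003, 0, 0.2]]])

```text
clock: 8.3
tcp_pos: [0.5593, -0.112, 0.0753]
orientation: [0.707, -0.001, 0.707, 0.001]
wrist_force: [0.2, 3.1, -1.0]
finger_gap: 0.0343
```

Request:
step_arm(moves=[[[0, 0, 0, 0, 0.0012, 0.0003, 0.2], [0, 0, 0, 0.01, 0.0012, 0.0003, 0.2], [0, 0, 0, 0.02, 0.0012, 0.0003, 0.2], [0, 0, 0, 0.0235, 0.0012, 0.0003, 0.2], [0, 0, 0, 0.025, 0.0012, 0.0003, 0.2], [0, 0, 0, 0.0265, 0.0012, 0.0003, 0.2]]])

```text
clock: 8.9
tcp_pos: [0.5595, -0.1108, 0.0484]
orientation: [0.707, -0.001, 0.707, 0.001]
wrist_force: [0.3, -0.3, -0.8]
finger_gap: 0.0346
```

Request:
step_arm(moves=[[[0, 0, 0, 0.001, 0, 0, 0.2], [0, 0, 0, 0.002, 0, 0, 0.2]]])

```text
clock: 9.1
tcp_pos: [0.5597, -0.1109, 0.0465]
orientation: [0.707, -0.001, 0.707, 0.001]
wrist_force: [0.1, -0.7, 0.7]
finger_gap: 0.0345
```

Request:
step_arm(moves=[[[0, 0, 0, 0.0007, 0, 0, 0.2], [0, 0, 0, 0.0014, 0, 0, 0.2]]])

```text
clock: 9.3
tcp_pos: [0.5597, -0.1109, 0.0464]
orientation: [0.707, -0.001, 0.707, 0.001]
wrist_force: [-3.9, 1.5, 12.1]
finger_gap: 0.0343
```

Request:
step_arm(moves=[[[0, 0, 0, -0.0005, 0, 0, 0.2], [0, 0, 0, -0.0005, 0, 0, 0.65], [0, 0, 0, -0.0005, 0, 0, 0.65], [0, 0, 0, -0.0005, 0, 0, 0.65], [0, 0, 0, -0.03, 0, 0, 0.65], [0, 0, 0, -0.08, 0, 0, 0.65], [0, 0, 0, -0.1, 0, 0, 0.65], [0, 0, 0, -0.1, 0, 0, 0.65]]])

```text
clock: 10.1
tcp_pos: [0.5623, -0.1118, 0.1503]
orientation: [0.71, -0.002, 0.705, 0.0]
wrist_force: [0.2, -1.1, -0.4]
finger_gap: 0.0559
```

```bash
python3 g.py .5188 .2469 .06 0
```

```text
t 10.1 tcp [ 562.3 -111.8  150.3] phi 0.003 j [-0.34  0.35 -0.14  1.08  0.    1.23] F [ 0.2 -1.1 -0.4] gap 55.9
  row: [0.003, 0.007, 0.002] [0.0894, 0.359, -0.0431]
```

Request:
step_arm(moves=[[[0, 0.007, 0, 0, 0.05, -0.006, 0.68], [0, 0.007, 0, 0, 0.1, -0.012, 0.68], [0, 0.007, 0, 0, 0.15, -0.018, 0.68], [0, 0.007, 0, 0.03, 0.2, -0.024, 0.68], [0, 0.007, 0, 0.05, 0.25, -0.03, 0.68], [0, 0.007, 0, 0.07, 0.3, -0.036, 0.68], [0, 0.007, 0, 0.089, 0.359, -0.043, 0.68], [0, 0.007, 0, 0.089, 0.359, -0.043, 0.68], [0, 0.007, 0, 0.089, 0.359, -0.043, 0.68], [0, 0.007, 0, 0.089, 0.359, -0.043, 0.68]]])

```text
clock: 11.1
tcp_pos: [0.5176, 0.2471, 0.0589]
orientation: [0.706, -0.003, 0.708, 0.001]
wrist_force: [0.3, -0.4, 0.8]
finger_gap: 0.058
```

```bash
python3 g.py .5188 .2469 .015 0
```

```text
t 11.1 tcp [517.6 247.1  58.9] phi 0.005 j [ 0.31  0.43 -0.25  0.89 -0.    1.87] F [ 0.3 -0.4  0.8] gap 58.0
  row: [0.005, -0.003, 0.003] [0.0439, -0.0001, 0.0013]
```

Request:
step_arm(moves=[[[0, -0.003, 0.003, 0.03, 0, 0.0013, 0.68], [0, -0.003, 0.003, 0.042, 0, 0.0013, 0.68], [0, -0.003, 0.003, 0.046, 0, 0.0013, 0.68], [0, -0.003, 0.003, 0.046, 0, 0.0013, 0.68]]])

```text
clock: 11.5
tcp_pos: [0.5186, 0.2459, 0.0126]
orientation: [0.707, -0.001, 0.707, 0.001]
wrist_force: [0.2, -0.7, 0.2]
finger_gap: 0.0582
```

```bash
python3 g.py .5188 .2469 .012 0
```

```text
t 11.5 tcp [518.6 245.9  12.6] phi 0.003 j [ 0.3   0.48 -0.3   0.79 -0.    1.87] F [ 0.2 -0.7  0.2] gap 58.2
  row: [0.003, -0.001, 0.001] [0.0006, 0.001, 0.0002]
```

Request:
step_arm(moves=[[[0, 0, 0, 0.0005, 0.001, 0, 0.68], [0, 0, 0, 0.0005, 0.001, 0, 0.35], [0, 0, 0, 0.0005, 0.001, 0, 0.35], [0, 0, 0, 0.0005, 0.001, 0, 0.35], [0, 0, 0, 0.0005, 0.001, 0, 0.35], [0, 0, 0, 0.0005, 0.001, 0, 0.35]]], force=20)

```text
clock: 12.1
tcp_pos: [0.5195, 0.2469, 0.0133]
orientation: [0.708, -0.001, 0.707, 0.001]
wrist_force: [-0.6, -2.0, 6.3]
finger_gap: 0.0413
```

Request:
step_arm(moves=[[[0, 0, 0, 0, 0, 0, 0.68], [0, 0, 0, 0, 0, 0, 0.68], [-0.15, 0, 0, 0, 0, 0, 0.68], [-0.3, 0, 0, 0, 0, 0, 0.68], [-0.45, 0, 0, 0, 0, 0, 0.68], [-0.6, 0, 0, 0, 0, 0, 0.68], [-0.75, 0, 0, 0, 0, 0, 0.68], [-0.9, 0, 0, 0, 0, 0, 0.68], [-1.05, 0, 0, 0, 0, 0, 0.68], [-1.2, 0, 0, 0, 0, 0, 0.68], [-1.35, 0, 0, 0, 0, 0, 0.68], [-1.5, 0, 0, 0, 0, 0, 0.68]]])

```text
clock: 13.3
tcp_pos: [0.5192, 0.247, 0.013]
orientation: [0.515, -0.485, 0.515, 0.484]
wrist_force: [-1.2, -0.5, 0.5]
finger_gap: 0.0579
```

```bash
python3 g.py .5192 .2469 .012 1.571
```

```text
t 13.3 tcp [519.2 247.   13. ] phi 1.509 j [ 0.3   0.48 -0.3   0.79 -0.    0.37] F [-1.2 -0.5  0.5] gap 57.9
  row: [-0.062, -0.001, 0.001] [0.001, 0.0, -0.0001]
```

Request:
step_arm(moves=[[[-0.062, 0, 0, 0.0007, 0, 0, 0.68], [-0.062, 0, 0, 0.0007, 0, 0, 0.3], [-0.062, 0, 0, 0.0007, 0, 0, 0.3], [-0.062, 0, 0, 0.0007, 0, 0, 0.3], [-0.062, 0, 0, 0.0007, 0, 0, 0.3], [-0.062, 0, 0, 0.0007, 0, 0, 0.3], [-0.062, 0, 0, 0.0007, 0, 0, 0.3]]], force=35)

```text
clock: 14.0
tcp_pos: [0.5191, 0.2471, 0.0125]
orientation: [-0.5, 0.5, -0.5, -0.5]
wrist_force: [-1.6, -0.4, 5.2]
finger_gap: 0.0411
```

Request:
step_arm(moves=[[[0, 0, 0, -0.01, 0, 0, 0.3], [0, 0, 0, -0.05, 0, 0, 0.3], [0, 0, 0, -0.1, 0, 0, 0.3], [0, 0, 0, -0.125, 0, 0, 0.3], [0, 0, 0, -0.125, 0, 0, 0.3], [0, 0, 0, -0.125, 0, 0, 0.3]]])

```text
clock: 14.6
tcp_pos: [0.5196, 0.2472, 0.1382]
orientation: [-0.501, 0.501, -0.499, -0.499]
wrist_force: [-0.7, -0.3, -0.6]
finger_gap: 0.0409
```

Run:
```python
from g import *
import cv2
go(.5597,-.1108,.13,1.571)
im,d=env.read_camera("scene")
cv2.imwrite("pics/w1.png",cv2.resize(im[130:300,180:430,::-1],(750,510)))
```

```text
t 14.6 tcp [519.6 247.2 138.2] phi 1.571 j [ 0.3   0.36 -0.14  1.06 -0.    0.3 ] F [-0.7 -0.3 -0.6] gap 40.9
  row: [0.0, 0.0, 0.002] [0.0083, -0.04, -0.358]
```

View pics/w1.png

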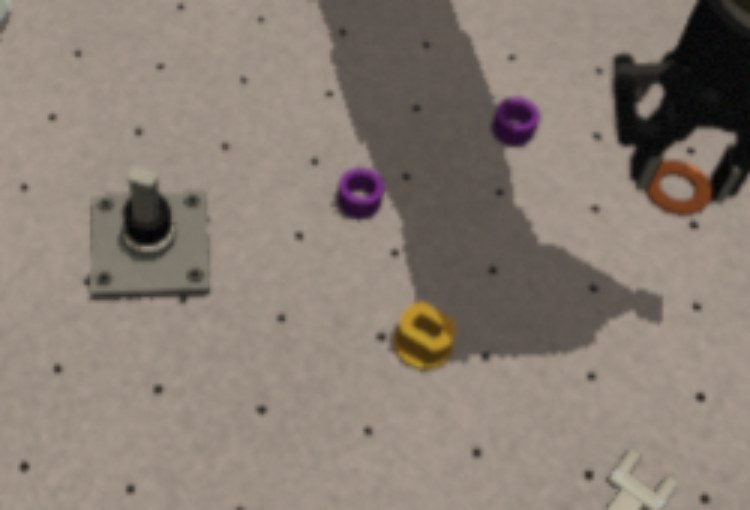

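The picture shows the spacer on the stud (crop 147,220) and the washer level in the jaws (crop 680,187).

Request:
step_arm(moves=[[[0, 0, 0, 0, -0.006, -0.05, 0.3], [0, 0, 0, 0, -0.012, -0.1, 0.3], [0, 0, 0, 0, -0.017, -0.15, 0.3], [0, 0, 0, 0, -0.022, -0.2, 0.3], [0, 0, 0, 0, -0.028, -0.25, 0.3], [0, 0, 0, 0, -0.034, -0.3, 0.3], [0, 0, 0, 0, -0.04, -0.358, 0.3], [0, 0, 0, 0, -0.04, -0.358, 0.3], [0, 0, 0, 0.015, -0.04, -0.358, 0.3], [0, 0, 0, 0.023, -0.04, -0.358, 0.3], [0, 0, 0, 0.023, -0.04, -0.358, 0.3]]])

```text
clock: 15.75
tcp_pos: [0.5566, -0.1099, 0.1114]
orientation: [0.499, -0.498, 0.501, 0.502]
wrist_force: [-0.1, 0.5, -0.4]
finger_gap: 0.0411
```

```bash
python3 g.py .5597 -.1108 .105 1.571
```

```text
t 15.75 tcp [ 556.6 -109.9  111.4] phi 1.572 j [-0.34  0.37 -0.2   1.01 -0.   -0.34] F [-0.1  0.5 -0.4] gap 41.1
  row: [0.001, 0.001, -0.005] [0.0064, -0.0031, -0.0009]
```

Underside is near 99 mm. I correct x/y first, then lower gently past the stud end.

Request:
step_arm(moves=[[[0, 0, 0, 0, -0.0031, -0.0009, 0.3], [0, 0, 0, 0.002, -0.0031, -0.0009, 0.3], [0, 0, 0, 0.004, -0.0031, -0.0009, 0.3]]])

```text
clock: 16.05
tcp_pos: [0.5601, -0.1103, 0.1076]
orientation: [0.499, -0.499, 0.501, 0.502]
wrist_force: [0.4, -0.0, -0.4]
finger_gap: 0.0408
```

Request:
step_arm(moves=[[[0, 0, 0, 0.002, 0, 0, 0.3], [0, 0, 0, 0.004, 0, 0, 0.3], [0, 0, 0, 0.005, 0, 0, 0.3]]])

```text
clock: 16.35
tcp_pos: [0.5601, -0.1102, 0.1026]
orientation: [0.499, -0.499, 0.5, 0.502]
wrist_force: [-0.6, -0.4, -1.3]
finger_gap: 0.0411
```

```bash
python3 g.py .5597 -.1108 .065 1.571
```

```text
t 16.35 tcp [ 560.1 -110.2  102.6] phi 1.573 j [-0.33  0.39 -0.2   0.99 -0.   -0.34] F [-0.6 -0.4 -1.3] gap 41.1
  row: [0.002, 0.001, -0.005] [0.0376, 0.0002, -0.0006]
```

Request:
step_arm(moves=[[[0, 0, -0.003, 0.01, 0, -0.0006, 0.3], [0, 0, -0.003, 0.02, 0, -0.0006, 0.3], [0, 0, -0.003, 0.03, 0, -0.0006, 0.3], [0, 0, -0.003, 0.035, 0, -0.0006, 0.3], [0, 0, -0.003, 0.035, 0, -0.0006, 0.3]]])

```text
clock: 16.85
tcp_pos: [0.5589, -0.1105, 0.0661]
orientation: [0.499, -0.499, 0.5, 0.502]
wrist_force: [0.5, -0.9, -1.2]
finger_gap: 0.0409
```

Request:
step_arm(moves=[[[0, 0, 0, 0.001, 0, 0, 0.3], [0, 0, 0, 0.0025, 0, 0, 0.3], [0, 0, 0, 0.0035, 0, 0, 0.3]]])

```text
clock: 17.15
tcp_pos: [0.5593, -0.1105, 0.0645]
orientation: [0.499, -0.499, 0.5, 0.502]
wrist_force: [-5.6, 1.9, 15.3]
finger_gap: 0.0406
```

Request:
step_arm(moves=[[[0, 0, 0, -0.001, 0, 0, 0.3], [0, 0, 0, -0.001, 0, 0, 0.68], [0, 0, 0, -0.001, 0, 0, 0.68], [0, 0, 0, -0.001, 0, 0, 0.68], [0, 0, 0, -0.02, 0, 0, 0.68], [0, 0, 0, -0.06, 0, 0, 0.68], [0, 0, 0, -0.075, 0, 0, 0.68], [0, 0, 0, -0.075, 0, 0, 0.68]]])

```text
clock: 17.95
tcp_pos: [0.5614, -0.1113, 0.1421]
orientation: [-0.5, 0.501, -0.499, -0.5]
wrist_force: [0.6, 0.3, -0.6]
finger_gap: 0.058
```

```bash
python3 g.py .5988 .1042 .08 1.161; python3 g.py .5988 .1042 .08 -.41
```

```text
t 17.95 tcp [ 561.4 -111.3  142.1] phi 1.573 j [-0.34  0.35 -0.15  1.07  0.   -0.34] F [ 0.6  0.3 -0.6] gap 58.0
  row: [0.412, 0.0, 0.002] [0.0621, -0.0376, 0.2155]
t 17.95 tcp [ 561.4 -111.3  142.1] phi 1.573 j [-0.34  0.35 -0.15  1.07  0.   -0.34] F [ 0.6  0.3 -0.6] gap 58.0
  row: [-1.159, -0.002, 0.002] [0.0621, -0.0376, 0.2155]
```

Request:
step_arm(moves=[[[0.14, 0, 0, 0, -0.008, 0.045, 0.7], [0.28, 0, 0, 0, -0.016, 0.09, 0.7], [0.412, 0, 0, 0, -0.024, 0.135, 0.7], [0.412, 0, 0, 0.02, -0.032, 0.18, 0.7], [0.412, 0, 0, 0.04, -0.0376, 0.2155, 0.7], [0.412, 0, 0, 0.062, -0.0376, 0.2155, 0.7], [0.412, 0, 0, 0.062, -0.0376, 0.2155, 0.7], [0.412, 0, 0, 0.062, -0.0376, 0.2155, 0.7]]])

```text
clock: 18.75
tcp_pos: [0.5976, 0.104, 0.0789]
orientation: [0.591, -0.388, 0.592, 0.388]
wrist_force: [-0.1, -0.6, 0.4]
finger_gap: 0.0601
```

```bash
python3 g.py .5988 .1042 .0205 1.161
python3 - <<'E'
from workcell import env
import cv2
im,d=env.read_camera("scene")
cv2.imwrite("pics/b1.png",cv2.resize(im[180:290,220:390,::-1],(765,495)))
E
```

```text
t 18.75 tcp [597.6 104.   78.9] phi 1.161 j [ 0.04  0.47 -0.14  0.97 -0.    0.45] F [-0.1 -0.6  0.4] gap 60.1
  row: [-0.0, -0.001, -0.0] [0.0584, -0.0011, 0.0007]
```

View pics/b1.png

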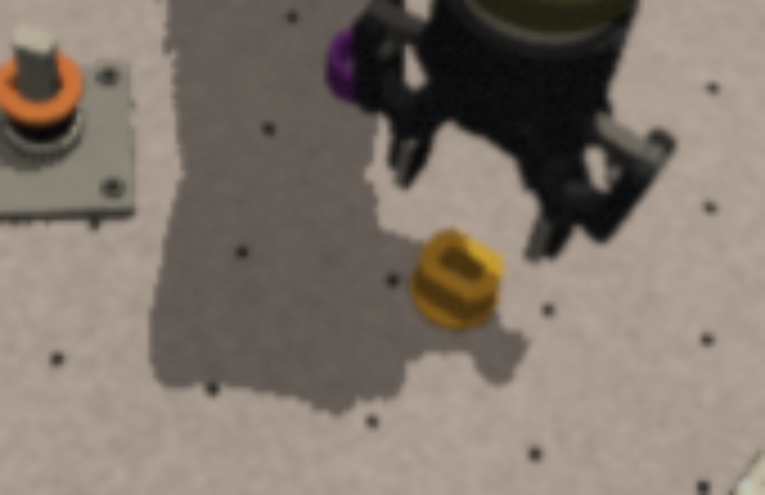

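Request:
step_arm(moves=[[[0, 0, 0, 0.03, -0.001, 0.0007, 0.7], [0, 0, 0, 0.052, -0.001, 0.0007, 0.7], [0, 0, 0, 0.059, -0.001, 0.0007, 0.7], [0, 0, 0, 0.059, -0.001, 0.0007, 0.7], [0, 0, 0, 0.059, -0.001, 0.0007, 0.3], [0, 0, 0, 0.059, -0.001, 0.0007, 0.3], [0, 0, 0, 0.059, -0.001, 0.0007, 0.3], [0, 0, 0, 0.059, -0.001, 0.0007, 0.3], [0, 0, 0, 0.059, -0.001, 0.0007, 0.3]]], force=20)

```text
clock: 19.7
tcp_pos: [0.6012, 0.1035, 0.0229]
orientation: [0.593, -0.389, 0.59, 0.386]
wrist_force: [0.4, -1.7, 5.2]
finger_gap: 0.0386
```

```bash
python3 g.py .5988 .1042 .0195 1.161
```

```text
t 19.7 tcp [601.2 103.5  22.9] phi 1.16 j [ 0.04  0.52 -0.2   0.84 -0.    0.45] F [ 0.4 -1.7  5.2] gap 38.6
  row: [-0.001, 0.001, 0.005] [0.0034, 0.0025, -0.0004]
```

Request:
step_arm(moves=[[[0, 0, 0, 0.002, 0, 0, 0.7], [0, 0, 0, 0.002, 0, 0, 0.7], [0.15, 0, 0, 0.002, 0, 0, 0.7], [0.3, 0, 0, 0.002, 0, 0, 0.7], [0.45, 0, 0, 0.002, 0, 0, 0.7], [0.6, 0, 0, 0.002, 0, 0, 0.7], [0.75, 0, 0, 0.002, 0, 0, 0.7], [0.9, 0, 0, 0.002, 0, 0, 0.7], [1.05, 0, 0, 0.002, 0, 0, 0.7], [1.2, 0, 0, 0.002, 0, 0, 0.7], [1.35, 0, 0, 0.002, 0, 0, 0.7], [1.5, 0, 0, 0.002, 0, 0, 0.7]]])

```text
clock: 20.9
tcp_pos: [0.601, 0.1037, 0.0206]
orientation: [0.698, 0.122, 0.695, -0.122]
wrist_force: [0.2, -0.7, 0.0]
finger_gap: 0.06
```

```bash
python3 g.py .6002 .104 .0195 -.41
```

```text
t 20.9 tcp [601.  103.7  20.6] phi -0.346 j [ 0.04  0.53 -0.2   0.84 -0.    1.96] F [ 0.2 -0.7  0. ] gap 60.0
  row: [0.064, 0.004, -0.0] [0.0011, -0.0, -0.0009]
```

Request:
step_arm(moves=[[[0.064, 0.004, 0, 0.001, 0, -0.0009, 0.7], [0.064, 0.004, 0, 0.001, 0, -0.0009, 0.1], [0.064, 0.004, 0, 0.001, 0, -0.0009, 0.1], [0.064, 0.004, 0, 0.001, 0, -0.0009, 0.1], [0.064, 0.004, 0, 0.001, 0, -0.0009, 0.1], [0.064, 0.004, 0, 0.001, 0, -0.0009, 0.1], [0.064, 0.004, 0, 0.001, 0, -0.0009, 0.1], [0.064, 0.004, 0, 0.001, 0, -0.0009, 0.1]]], force=50)

```text
clock: 21.7
tcp_pos: [0.6002, 0.1041, 0.0196]
orientation: [0.692, 0.144, 0.692, -0.144]
wrist_force: [0.4, 0.4, 1.4]
finger_gap: 0.029
```

```bash
python3 g.py .6002 .104 .15 -.41
```

```text
t 21.7 tcp [600.2 104.1  19.6] phi -0.41 j [ 0.04  0.53 -0.2   0.84  0.    2.02] F [0.4 0.4 1.4] gap 29.0
  row: [-0.0, 0.0, -0.001] [-0.1304, -0.0, 0.0]
```

Request:
step_arm(moves=[[[0, 0, 0, -0.01, 0, 0, 0.1], [0, 0, 0, -0.06, 0, 0, 0.1], [0, 0, 0, -0.11, 0, 0, 0.1], [0, 0, 0, -0.13, 0, 0, 0.1], [0, 0, 0, -0.13, 0, 0, 0.1]]])

```text
clock: 22.2
tcp_pos: [0.6028, 0.1041, 0.1547]
orientation: [0.695, 0.145, 0.689, -0.143]
wrist_force: [-0.2, -0.2, -1.2]
finger_gap: 0.0289
```

```bash
python3 g.py .5597 -.1108 .124 -.41
```

```text
t 22.2 tcp [602.8 104.1 154.7] phi -0.41 j [ 0.04  0.41 -0.03  1.12  0.    2.02] F [-0.2 -0.2 -1.2] gap 28.9
  row: [0.0, 0.008, -0.004] [0.0301, -0.2144, 0.0459]
```

Request:
step_arm(moves=[[[0, 0.007, -0.004, 0, -0.043, 0.009, 0.1], [0, 0.007, -0.004, 0, -0.086, 0.018, 0.1], [0, 0.007, -0.004, 0, -0.13, 0.027, 0.1], [0, 0.007, -0.004, 0, -0.17, 0.036, 0.1], [0, 0.007, -0.004, 0, -0.2144, 0.0459, 0.1], [0, 0.007, -0.004, 0.015, -0.2144, 0.0459, 0.1], [0, 0.007, -0.004, 0.03, -0.2144, 0.0459, 0.1], [0, 0.007, -0.004, 0.03, -0.2144, 0.0459, 0.1]]])

```text
clock: 23.0
tcp_pos: [0.5569, -0.1106, 0.1207]
orientation: [0.69, 0.145, 0.694, -0.144]
wrist_force: [-0.7, 0.4, -1.9]
finger_gap: 0.0289
```

```bash
python3 g.py .5597 -.1108 .1145 -.41
```

```text
t 23.0 tcp [ 556.9 -110.6  120.7] phi -0.411 j [-0.34  0.37 -0.18  1.03  0.    1.64] F [-0.7  0.4 -1.9] gap 28.9
  row: [-0.001, -0.006, 0.0] [0.0062, 0.0009, 0.0027]
```

Request:
step_arm(moves=[[[0, -0.006, 0, 0.002, 0.0009, 0.0027, 0.1], [0, -0.006, 0, 0.004, 0.0009, 0.0027, 0.1], [0, -0.006, 0, 0.005, 0.0009, 0.0027, 0.1], [0, -0.006, 0, 0.005, 0.0009, 0.0027, 0.1]]])

```text
clock: 23.4
tcp_pos: [0.5599, -0.1105, 0.1159]
orientation: [0.692, 0.144, 0.692, -0.144]
wrist_force: [-0.4, -0.6, -1.3]
finger_gap: 0.0288
```

```bash
python3 g.py .5597 -.1108 .110 -.41
```

```text
t 23.4 tcp [ 559.9 -110.5  115.9] phi -0.411 j [-0.34  0.37 -0.19  1.01 -0.    1.65] F [-0.4 -0.6 -1.3] gap 28.8
  row: [-0.001, 0.0, 0.0] [0.0059, -0.0003, -0.0001]
```

Request:
step_arm(moves=[[[0, 0, 0, 0.0015, -0.0003, 0, 0.1], [0, 0, 0, 0.003, -0.0003, 0, 0.1], [0, 0, 0, 0.0045, -0.0003, 0, 0.1]]])

```text
clock: 23.7
tcp_pos: [0.5599, -0.1108, 0.1115]
orientation: [0.692, 0.144, 0.692, -0.144]
wrist_force: [1.3, 1.0, -1.0]
finger_gap: 0.0289
```

Underside is about 92 mm with no push back, so the recess is over the stud's end. Next I lower it to rest.

Request:
step_arm(moves=[[[0, 0, 0, 0.0015, 0, 0, 0.1], [0, 0, 0, 0.003, 0, 0, 0.1], [0, 0, 0, 0.004, 0, 0, 0.1]]])

```text
clock: 24.0
tcp_pos: [0.5599, -0.1108, 0.1074]
orientation: [0.692, 0.144, 0.692, -0.144]
wrist_force: [-1.0, 0.4, 3.3]
finger_gap: 0.0288
```

Request:
step_arm(moves=[[[-0.05, 0, 0, 0.0005, 0, 0, 0.1], [-0.1, 0, 0, 0.0005, 0, 0, 0.1], [-0.15, 0, 0, 0.0005, 0, 0, 0.1], [-0.19, 0, 0, 0.0005, 0, 0, 0.1], [-0.23, 0, 0, 0.0005, 0, 0, 0.1], [-0.23, 0, 0, 0.0015, 0, 0, 0.1]]])

```text
clock: 24.6
tcp_pos: [0.5601, -0.1109, 0.106]
orientation: [0.705, 0.063, 0.704, -0.064]
wrist_force: [0.7, -0.8, -1.0]
finger_gap: 0.029
```

```bash
python3 g.py .5597 -.1108 .1 -.18
```

```text
t 24.6 tcp [ 560.1 -110.9  106. ] phi -0.18 j [-0.34  0.38 -0.2   0.99 -0.    1.42] F [ 0.7 -0.8 -1. ] gap 29.0
  row: [-0.0, 0.001, 0.001] [0.006, 0.0, -0.0004]
```

Request:
step_arm(moves=[[[0, 0, 0, 0.0015, 0, -0.0003, 0.1], [0, 0, 0, 0.003, 0, -0.0003, 0.1], [0, 0, 0, 0.005, 0, -0.0003, 0.1]]])

```text
clock: 24.9
tcp_pos: [0.5601, -0.1109, 0.101]
orientation: [0.705, 0.064, 0.704, -0.064]
wrist_force: [0.8, 0.3, -0.9]
finger_gap: 0.0291
```

Request:
step_arm(moves=[[[0, 0, 0, 0.003, 0, 0, 0.1], [0, 0, 0, 0.006, 0, 0, 0.1], [0, 0, 0, 0.009, 0, 0, 0.1], [0, 0, 0, 0.012, 0, 0, 0.1]]])

```text
clock: 25.3
tcp_pos: [0.5601, -0.1109, 0.0886]
orientation: [0.705, 0.064, 0.704, -0.064]
wrist_force: [-0.3, -0.0, -1.0]
finger_gap: 0.0287
```

```bash
python3 g.py .5597 -.1108 .08 -.18;python3 -c "
from workcell import env;print(env.get_state()['ft_torque'])"
```

```text
t 25.3 tcp [ 560.1 -110.9   88.6] phi -0.181 j [-0.34  0.39 -0.23  0.95 -0.    1.42] F [-0.3 -0.  -1. ] gap 28.7
  row: [-0.001, 0.002, 0.001] [0.0086, 0.0001, -0.0004]
[-0.08231989 -0.22364036  0.03428378]
```

Request:
step_arm(moves=[[[0, 0, 0, 0.003, 0, 0, 0.1], [0, 0, 0, 0.006, 0, 0, 0.1], [0, 0, 0, 0.0085, 0, 0, 0.1], [0, 0, 0, 0.0095, 0, 0, 0.1]]])

```text
clock: 25.7
tcp_pos: [0.5601, -0.1109, 0.0789]
orientation: [0.705, 0.064, 0.704, -0.064]
wrist_force: [0.8, 0.4, -0.3]
finger_gap: 0.0293
```

Request:
step_arm(moves=[[[0, 0, 0, 0.0008, 0, 0, 0.1], [0, 0, 0, 0.0016, 0, 0, 0.1]]])

```text
clock: 25.9
tcp_pos: [0.5601, -0.1109, 0.0777]
orientation: [0.705, 0.064, 0.704, -0.064]
wrist_force: [-1.7, 0.8, 7.8]
finger_gap: 0.0288
```

Request:
step_arm(moves=[[[0, 0, 0, -0.0005, 0, 0, 0.1], [0, 0, 0, -0.0005, 0, 0, 0.7], [0, 0, 0, -0.0005, 0, 0, 0.7], [0, 0, 0, -0.0005, 0, 0, 0.7], [0, 0, 0, -0.0005, 0, 0, 0.7], [0, 0, 0, -0.02, 0, 0, 0.7], [0, 0, 0, -0.06, 0, 0, 0.7], [0, 0, 0, -0.1, 0, 0, 0.7]]])

```text
clock: 26.7
tcp_pos: [0.5591, -0.1105, 0.1779]
orientation: [0.704, 0.064, 0.705, -0.064]
wrist_force: [0.6, 0.7, 0.0]
finger_gap: 0.0598
```

Request:
step_arm(moves=[[[0, 0, 0, -0.02, 0.05, 0, 0.7], [0, 0, 0, -0.02, 0.1, 0, 0.7], [0, 0, 0, -0.02, 0.15, 0, 0.7], [0, 0, 0, -0.02, 0.2, 0, 0.7], [0, 0, 0, -0.02, 0.25, 0, 0.7], [0, 0, 0, -0.02, 0.3, 0, 0.7], [0, 0, 0, -0.02, 0.3, 0, 0.7]]])

```text
clock: 27.4
tcp_pos: [0.6131, 0.1902, 0.1974]
orientation: [0.704, 0.062, 0.705, -0.061]
wrist_force: [-0.4, -0.3, -0.9]
finger_gap: 0.0601
```

Run:
```python
from g import *
import cv2
from h import pts
ims=[]
for c,(u,v) in (("scene",(229,200)),("top",(274,198))):
    im,d=env.read_camera(c); ims.append(cv2.resize(im[v-32:v+32,u-32:u+32,::-1],(400,400),interpolation=cv2.INTER_CUBIC))
    cv2.imwrite(f"pics/full_{c}.png",im[:,:,::-1])
    M=np.zeros(d.shape,bool);M[v-25:v+25,u-25:u+25]=1
    P,_=pts(c,d,M); r=np.hypot(P[:,0]-.5598,P[:,1]+.1109)
    m=(r>.0125)&(r<.0145)&(P[:,2]>.06); print(c,"bushing top z",np.median(P[m,2]),m.sum())
cv2.imwrite("pics/end.png",np.hstack(ims)); s=env.get_state(); print(s["clock"],s["wrist_force"],s["finger_gap"])
```

```text
scene bushing top z 0.087014878454166 31
top bushing top z 0.0858212950871613 32
27.5 [ 0.10889711 -0.51698409 -0.17759061] 0.059696673049892096
```

View pics/end.png

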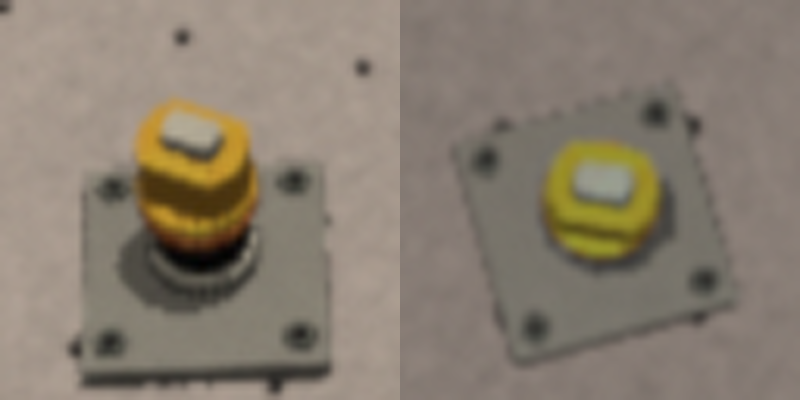

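View pics/full_scene.png

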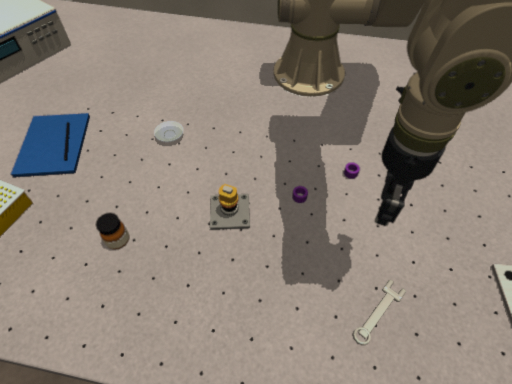

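The stack stands at scene (229,200) with the bushing's top at 86–87 mm, against 86 mm expected. The jar, wrench and dish are where they were, and the arm is clear.

```bash
python3 -c "
from workcell import env
print(env.hand_in())"
```

```text
the job is handed in; nothing more can be done
None
```

The support post is built and handed in after about 27.5 s of the 72 s allowed. The black spacer, the copper washer and the flange-down brass bushing went onto the stud in that order.

- **Fit:** the spacer came to rest with its underside about 28 mm above the bench, and the washer at about 52 mm. The bushing rested on the stud's end with a push of a few newtons. It dropped on when turned about 0.23 rad and slid home to about 58 mm.
- **Forces:** the highest push I read was about 15 N, while seating the washer. I only read forces at the end of each move, so brief peaks in between would not show.
- **Last checks:** depth put the bushing's top at 87.0 mm (scene camera) and 85.8 mm (top camera), against 86 mm expected. The stack looks straight, with the stud's end showing through the bore.
- **Rest of the scene:** the jar, wrench, dish and purple look-alikes are where they started in the last scene picture, and the arm is clear of everything.
- **Disagreement:** the two cameras differed by about 2 mm sideways. I settled the stud's y position by touching it lightly with the spacer from both sides. No check failed.

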